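# Find the empty wells of the ink caddy by touch and fill them

### The arm

A 6-joint arm with a two-finger parallel gripper is mounted at the origin on a cart in front of the work surface, level with it; the furniture and walls round the work are solid. World frame = base frame: x ahead of the robot, y to its left, z up, the work surface at z = 0. Lengths are in m, angles in rad, forces in N, time in s.
With the tool pointing down it reaches from about 0.35 to 0.975 m from the base axis. Payload 7.1 kg.
Tool frame: the origin (TCP) lies at the very end of the fingers, on their centre line; the grasp point (between the pads) lies tcp_to_grasp behind it (tcp_to_grasp is the distance from the TCP to the grasp point, in m); z points along the fingers, x is the direction in which the jaws open and shut, and the axes are right-handed (so a half turn about z gives the same grasp; the last joint's range is limited). The gripper opens to 88 mm and grips with 3 to 60 N. Pads are 20 mm wide; open, the fingers measure 115 mm over their backs; the gripper's body (75 mm by 178 mm) begins 61 mm behind the grasp point.
Start: joints at [1.089, 0.423, 1.63, -0, 1.089, -0.019], TCP at [0.279, 0.559, 0.223] pointing down, gripper open.
Joint ranges: [-3, 3], [-0.9, 2.11], [0.09, 2.58], [-1.31, 4.45], [0.11, 2.69], [-2.54, 2.54]. Speed limits (rad/s): [2.39, 2.39, 3.01, 3.14, 3.14, 3.14].

### API

Orientations are given as a rotation vector (axis times angle).
In Python, from bench import state, read_camera, sign_off, tcp_to_grasp gives the robot as it stands.
- The arm moves only by the tool step_arm, never from a script. Its arguments are lists of equal length, an entry for each row: "translation": the shift along the tool's x, y, z each as a share of 0.3 m, from -1 to 1, a list of three; "yaw": the turn about the tool's z as a share of 180 degrees, from -1 to 1. A call has 1 to 8 rows; each row shifts and turns the commanded pose from where the row before left it, along the tool's axes as they then stand; what a row does not reach is not made up. A row lasts 1/12 s, in which the tool goes at most 41.7 mm and 7.16 degrees, less where a joint would pass 70% of its speed; a pose out of reach is approached as far as the arm can. A call with a number of a shift or a turn outside -1 to 1 is refused whole. A call with a gripper value outside its range is refused whole. "fingers" is the closure, from 0 (fully open) to 1 (shut), set as the call begins (left out, the last holds). The fingers move at their own pace and stop on an object; "grip_force" is the grip in N (left out, the last holds). Time passes only in rows, so rows that do not move let the fingers close. It gives the time, the measured TCP pose, the force and the opening at its end, in the units of the state.
- state(): the state, without advancing time (a new reading comes with each control period).
- read_camera(name): name is "scene" or "top" or "wrist"; returns a dict with "img" (400x640x3 uint8, red, green, blue), "fx", "fy", "cx", "cy" (pixels), "extrinsics" (4x4, takes a point from world to camera coordinates). Camera axes: x right, y down, z forward; pixel columns grow to the right and rows downward; lengths in m; the calibration is good to about 2 mm. A picture is of the moment at which its call begins. There is no depth.
- sign_off(): hands the job in, once; it reports no verdict.
The state is a dict: "clock": time; "joint_positions": joint angles; "qd": joint speeds; "joint_torque": joint torques, N m; "tcp_pos": TCP position; "eef_rot": TCP orientation; "ft_force": force on the tool from outside, world axes, zero at the start; "moment": the same for the moment, N m; "width": opening from 0.0 (shut) to 1.0 (fully open).
Only numpy, scipy, OpenCV 4.12 (cv2) and the standard library are available. Lean on these libraries where they do the work, as an engineer would, in place of code of your own. Each camera call takes 0.05 s, during which the arm holds its last target. There are 200 camera calls.

### The job

Put the blue and the red ink bottle away in the flap-covered caddy, one in each of its two empty wells; four of the six wells already hold a jar that you cannot see, so feel for the empty ones by pressing gently on the flaps and never force anything. Lower each bottle in, do not drop it, until it stands upright on the floor of its well, and leave the ink roller, the wooden printing pad and the tin where they are.

Things in the scene. Friction and masses are not known exactly. Their poses are not given: they have to be found in the camera images.
- caddy: Plywood ink caddy fixed to the table, 152 (x) x 222 (y) x 95 mm high: 2 rows (across its x) of 3 wells (across its y), 70 mm pitch, with level 12 mm ribs between. Origin at the centre of its underside; z up; x points away from the robot at yaw 0. Four wells, different each time, hide a jar 48 mm wide, 50 mm tall. Pushing the caddy, its flaps or the jars with over 35 N counts as forcing.
- well_1 (a point): Centre of the mouth of the front left well, level with the caddy's top (left is the caddy's +y, front its -x); axes as the caddy's. Every well is 58 mm square and closed flush with the top by two grey flaps (29 mm long, 3 mm thick, hinged on its +y and -y walls, meeting in the middle) that swing down under 1 to 2 N and spring shut again.
- well_2 (a point): Centre of the mouth of the front middle well, level with the caddy's top (left is the caddy's +y, front its -x); axes as the caddy's. A push at the middle of the flaps of a well that holds a jar sinks some 20 mm below the top, then meets firm resistance (5 N by 28 mm); in an empty well it sinks 40 mm and more against the flaps' light spring only.
- well_3 (a point): Centre of the mouth of the front right well, level with the caddy's top (left is the caddy's +y, front its -x); axes as the caddy's. Every well has a cork floor 70 mm below the top (25 mm above the caddy's underside) on springs: 1.2 N per mm, 15 mm travel.
- well_4 (a point): Centre of the mouth of the back left well, level with the caddy's top (left is the caddy's +y, front its -x); axes as the caddy's. A bottle lowered into an empty well pushes the flaps aside, stands on the cork and shows about 43 mm above the top.
- well_5 (a point): Centre of the mouth of the back middle well, level with the caddy's top (left is the caddy's +y, front its -x); axes as the caddy's. 
- well_6 (a point): Centre of the mouth of the back right well, level with the caddy's top (left is the caddy's +y, front its -x); axes as the caddy's. 
- bottle_blue: Tall blue ink bottle with a pale paper band and a ribbed black cap, standing upright on the table left of the caddy: 40 mm diameter, 112 mm tall, 0.10 to 0.21 kg; the cap is its top 30 mm, 39 mm in diameter, and is fixed on. Origin at the centre of its underside, z up.
- bottle_red: Tall red ink bottle with a pale paper band and a ribbed black cap, standing upright on the table left of the caddy: 40 mm diameter, 112 mm tall, 0.10 to 0.21 kg; the cap is its top 30 mm, 39 mm in diameter, and is fixed on. Origin at the centre of its underside, z up.
- brayer: Ink roller with a wooden handle, 79 x 164 x 31 mm, lying right of the caddy's front; origin under its centre. To be left alone.
- baren: Round dark wooden printing pad with a wooden bar grip on top, 95 mm across, 27 mm high, lying behind the caddy; origin under its centre. To be left alone.
- pin_tin: Round dark red tin, 64 mm across, 27 mm high, left of the bottles; origin under its centre. To be left alone.
Not all that is in view belongs to the job. What is shaped like the bottle_red but yellow is not meant.

How it is judged:
At the end, for the whole second after the job is handed in: Both bottles stand in wells of the caddy: underside less than 35 mm above the caddy's underside (the cork is at 25 mm), axis within 70 mm (caddy x) and 105 mm (caddy y) of the caddy's centre, upright within 0.15 rad, at rest (under 0.02 m/s) (x of bottle_blue in the frame of caddy between -0.07 and 0.07 m and y of bottle_blue in the frame of caddy between -0.105 and 0.105 m and z of each of bottle_blue, bottle_red in the frame of caddy below 0.035 m and angle between each of bottle_blue, bottle_red's own z axis and vertical below 0.15 rad and linear speed of each of bottle_blue, bottle_red below 0.02 m/s and x of bottle_red in the frame of caddy between -0.07 and 0.07 m and y of bottle_red in the frame of caddy between -0.105 and 0.105 m); the robot touches nothing.
It fails at once if the caddy, its flaps or what is under them is pushed with more than 35 N (contact force between caddy and the fingers above 35 N or contact force between caddy and the arm above 35 N or contact force between caddy and bottle_blue above 35 N or contact force between caddy and bottle_red above 35 N).
It fails at once if a bottle is dropped into a well instead of lowered (faster than 0.7 m/s inside it) ((x of bottle_blue in the frame of caddy between -0.07 and 0.07 m and y of bottle_blue in the frame of caddy between -0.105 and 0.105 m and z of bottle_blue in the frame of caddy below 0.08 m and linear speed of bottle_blue above 0.7 m/s) or (x of bottle_red in the frame of caddy between -0.07 and 0.07 m and y of bottle_red in the frame of caddy between -0.105 and 0.105 m and z of bottle_red in the frame of caddy below 0.08 m and linear speed of bottle_red above 0.7 m/s)).
It fails at once if a bystander (ink roller, wooden printing pad, tin) is moved by more than 20 mm (distance of any of brayer, baren, pin_tin from where it was at the start of the episode above 0.02 m).
It also fails if it takes over 72 s, if anything falls off the work surface, if the arm or the gripper's body presses on something with over 40 N, if the wrist force passes 120 N, or if a joint passes its speed limit or range.

## Working session

There is one attempt and no reset: what is moved stays moved. The work goes in short steps, Python scripts to look and compute and a tool call to move; the robot and the scene stay as the last step left them, time stands still between calls to the robot, and variables do not carry over. Pictures are saved under pics/ and viewed, about 8 in all and at most 12, crops included, and the job is handed in when it is done.

Besides the shell and the picture viewer there is one more tool, called after "Emit:" by a JSON object that holds its "method" and its "body", one argument or row to a line. step_arm: Moves the arm, as the interface text tells. Its arguments: {"type":"object","properties":{"translation":{"type":"array"},"yaw":{"type":"array"},"fingers":{"type":"number"},"grip_force":{"type":"number"}},"required":["translation","yaw"]}

```bash
mkdir -p pics; ls; python3 - <<'E'
from bench import *
import cv2,numpy as np
s=state();print({k:np.round(v,3) for k,v in s.items()},tcp_to_grasp)
ims=[]
for n in("top","scene"):
    c=read_camera(n);cv2.imwrite(f"pics/{n}0.png",c["img"][...,::-1])
    print(n,c["fx"],c["fy"],c["cx"],c["cy"],np.round(c["extrinsics"],4).tolist())
E
```

```text
pics
{'clock': np.float64(0.0), 'joint_positions': array([ 1.089,  0.424,  1.631, -0.   ,  1.089, -0.019]), 'qd': array([ 0.001,  0.002, -0.   , -0.   , -0.001,  0.001]), 'joint_torque': array([ 1.0000e-03, -5.4462e+01, -2.7368e+01,  6.4000e-02,  2.3000e-02,
       -0.0000e+00]), 'tcp_pos': array([0.279, 0.559, 0.222]), 'eef_rot': array([ 2.671e+00,  1.652e+00, -2.000e-03]), 'ft_force': array([ 0.43 , -0.367, -0.985]), 'moment': array([-0.039, -0.004,  0.019]), 'width': np.float64(1.003)} 0.0187
top 424.2082751355406 424.2082751355406 321.25094608362394 202.87177419269997 [[-0.0165, -0.9996, -0.0235, 0.0824], [-0.9915, 0.0194, -0.1286, 0.5848], [0.129, 0.0212, -0.9914, 1.4368], [0.0, 0.0, 0.0, 1.0]]
scene 396.66274600399976 396.66274600399976 311.55519634634476 209.63596185681715 [[0.8112, -0.5847, -0.0079, -0.4402], [-0.2505, -0.3354, -0.9082, 0.2445], [0.5284, 0.7387, -0.4185, 0.9718], [0.0, 0.0, 0.0, 1.0]]
```

View pics/top0.png

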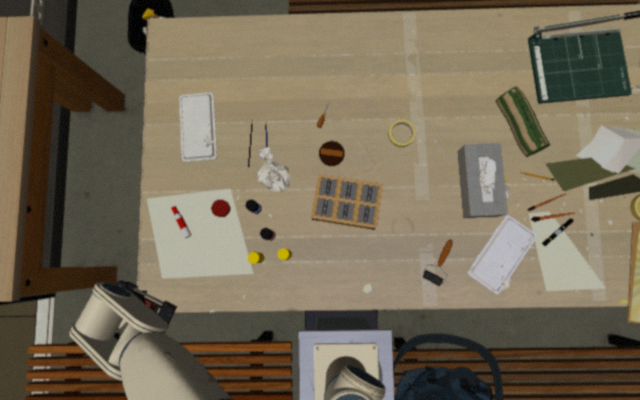

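View pics/scene0.png

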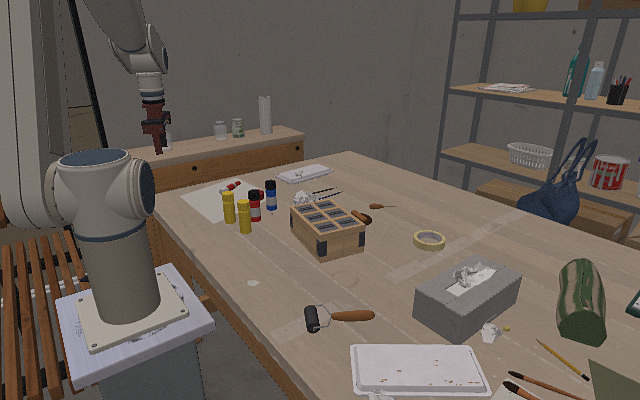

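Top view: the caddy is at about px (346,202), the blue bottle (253,206), the red bottle (267,234), two yellow decoys (254,258) and (284,254), and the tin (221,208). The scene view agrees.

```bash
cat > h.py <<'E'
from bench import *
import cv2,numpy as np
from scipy.spatial.transform import Rotation as R
def ray(c,px,z):
    E=c["extrinsics"];Rm,t=E[:3,:3],E[:3,3];o=-Rm.T@t
    px=np.atleast_2d(px).astype(float)
    d=np.c_[(px[:,0]-c["cx"])/c["fx"],(px[:,1]-c["cy"])/c["fy"],np.ones(len(px))]@Rm
    return o+d*((z-o[2])/d[:,2])[:,None]
def proj(c,p):
    E=c["extrinsics"];q=np.atleast_2d(p)@E[:3,:3].T+E[:3,3]
    return np.c_[q[:,0]/q[:,2]*c["fx"]+c["cx"],q[:,1]/q[:,2]*c["fy"]+c["cy"]]
def tool(dw):  # world shift -> tool-axis shares
    return R.from_rotvec(state()["eef_rot"]).inv().apply(dw)/0.3
E
python3 - <<'E'
from h import *
c=read_camera("top");im=c["img"].astype(int);hsv=cv2.cvtColor(c["img"],cv2.COLOR_RGB2HSV)
dark=(im.max(2)<70).astype(np.uint8)
n,l,st,ce=cv2.connectedComponentsWithStats(dark)
for i in range(1,n):
    if 230<ce[i][0]<300 and 190<ce[i][1]<270 and st[i,4]>20: print("dark",ce[i],st[i],ray(c,ce[i],.112)[0])
# caddy: plywood more saturated than table
m=cv2.inRange(hsv,(5,90,80),(22,255,255)); m[:,:300]=0;m[:,395:]=0;m[:172]=0;m[235:]=0
m=cv2.morphologyEx(m,cv2.MORPH_CLOSE,np.ones((25,25)))
cs,_=cv2.findContours(m,0,2);k=max(cs,key=cv2.contourArea);r=cv2.minAreaRect(k)
b=cv2.boxPoints(r);w=ray(c,b,.095);print(r,np.round(w,3),w.mean(0))
print(np.linalg.norm(np.diff(w,axis=0),axis=1))
g=cv2.inRange(c["img"],(60,60,60),(140,140,145))&cv2.inRange(hsv,(0,0,0),(180,50,255))
g[:,:305]=0;g[:,390:]=0;g[:172]=0;g[235:]=0
n,l,st,ce=cv2.connectedComponentsWithStats(g)
for i in range(1,n):
    if st[i,4]>50: print("flap",ce[i],st[i],np.round(ray(c,ce[i],.095)[0],4))
crop=cv2.resize(c["img"][165:275,200:400],None,fx=4,fy=4,interpolation=cv2.INTER_CUBIC)
cv2.imwrite("pics/crop.png",crop[...,::-1])
E
```

```text
dark [252.84892086 206.09352518] [246 200  15  13 139] [0.57029681 0.29713098 0.112     ]
dark [266.46218487 233.56302521] [260 228  14  12 119] [0.47854108 0.25186968 0.112     ]
((346.898681640625, 201.14190673828125), (66.59602355957031, 47.100704193115234), 8.972625732421875) [[ 0.525  0.108  0.095]
 [ 0.682  0.081  0.095]
 [ 0.642 -0.139  0.095]
 [ 0.486 -0.109  0.095]] [ 0.58358134 -0.0148906   0.095     ]
[0.15942489 0.22371926 0.15834052]
flap [327.67156863 186.92647059] [320 179  16  17 204] [0.6324 0.0482 0.095 ]
flap [348.41706161 189.92890995] [341 182  16  17 211] [ 0.6208 -0.0212  0.095 ]
flap [368.93273543 193.39013453] [361 185  17  18 223] [ 0.6077 -0.0894  0.095 ]
flap [324.31531532 207.13513514] [317 199  16  17 222] [0.5643 0.0606 0.095 ]
flap [345.04587156 210.33486239] [337 202  17  18 218] [ 0.5522 -0.0082  0.095 ]
flap [365.96017699 213.90265487] [358 205  17  18 226] [ 0.5389 -0.0774  0.095 ]
```

View pics/crop.png

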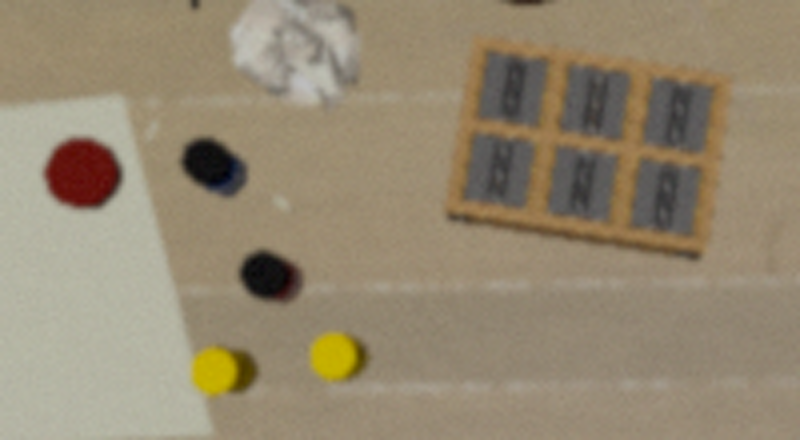

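Flap centres give the caddy centre as (0.586, -0.0146) with yaw -0.18 rad, and the pitch measures 70 mm as specified. I'll move over the bottles for a close look on the way.

Emit:
{"method": "step_arm", "body": {
  "translation": [
    [-0.053,0.125,-0.02],
    [-0.053,0.125,-0.02],
    [-0.053,0.125,-0.02],
    [-0.053,0.125,-0.02],
    [-0.053,0.125,-0.02],
    [-0.053,0.125,-0.02],
    [-0.053,0.125,-0.02],
    [-0.053,0.125,-0.02]
  ],
  "yaw": [0,0,0,0,0,0,0,0],
  "fingers": 1.0,
  "grip_force": 5
}}

```text
clock: 0.82
tcp_pos: [0.4915, 0.3097, 0.2709]
eef_rot: [-2.672, -1.653, 0.0]
ft_force: [0.0, 0.5, 0.3]
width: 0.433
```

Emit:
{"method": "step_arm", "body": {
  "translation": [
    [0,0,0],
    [0,0,0],
    [0,0,0],
    [0,0,0]
  ],
  "yaw": [-0.03,-0.03,-0.03,0]
}}

```text
clock: 1.15
tcp_pos: [0.4908, 0.311, 0.2704]
eef_rot: [-2.41, -2.016, 0.001]
ft_force: [-0.5, 0.9, -0.4]
width: 0.128
```

```bash
python3 - <<'E'
from h import *
c=read_camera("wrist");cv2.imwrite("pics/w0.png",c["img"][...,::-1])
s=state();Rm=R.from_rotvec(s["eef_rot"]).as_matrix();print(s["tcp_pos"],Rm.round(3).tolist(),s["clock"],s["width"],s["ft_force"])
E=c["extrinsics"];print("cam",-E[:3,:3].T@E[:3,3],E[:3,:3].round(3).tolist(),c["fx"])
print(proj(c,[[.57,.297,.112],[.4785,.252,.112],[.586,-.0146,.095]]))
E
```

```text
[0.49059526 0.31119443 0.27041061] [[0.181, 0.983, -0.001], [0.983, -0.181, -0.0], [-0.0, -0.0, -1.0]] 1.2 0.0859298724446274 [-0.83855569 -0.23605497 -0.94016525]
cam [0.41820205 0.32345109 0.43346116] [[0.175, 0.984, 0.0], [0.948, -0.169, 0.269], [0.265, -0.047, -0.963]] 308.17567487060006
[[317.24416406 257.00170282]
 [260.73199337 186.49919365]
 [ 74.72171307 302.50837737]]
```

View pics/w0.png

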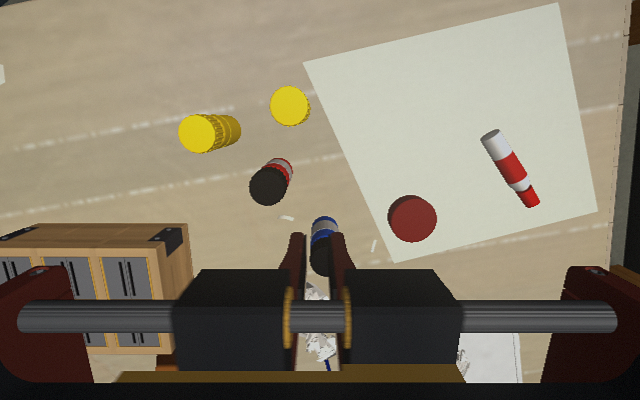

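Wrist view: the red cap is at about (268,186), blue at (321,255) partly hidden by the fingers, and the caddy at lower left. Next I'll measure the caps from this frame and work out the probing shifts.

```bash
cat >> h.py <<'E'
CC=np.array([.586,-.0146]);YW=-.18
def well(i):
    a=np.array([-.035 if i<=3 else .035,[.07,0,-.07][(i-1)%3]])
    c,s=np.cos(YW),np.sin(YW);return CC+np.array([[c,-s],[s,c]])@a
E
python3 - <<'E'
from h import *
c=read_camera("wrist");im=c["img"].astype(int)
d=(im.max(2)<60).astype(np.uint8);d[215:]=0
n,l,st,ce=cv2.connectedComponentsWithStats(d)
for i in range(1,n):
    if st[i,4]>300:
        k=cv2.findContours((l==i).astype(np.uint8),0,2)[0][0];(x,y),r=cv2.minEnclosingCircle(k)
        print(ce[i],st[i],(x,y,r),ray(c,[(x,y),ce[i]],.112))
p=state()["tcp_pos"]
for i in range(1,7):
    w=well(i);print(i,w.round(4),tool(np.r_[w-p[:2],0.14-p[2]]).round(3))
E
```

```text
[634.47505938  22.33254157] [626   0  14  44 421] (634.0, 21.5, 22.07383918762207) [[0.387408   0.62982013 0.112     ]
 [0.38820221 0.63031914 0.112     ]]
[635.64247312 171.55376344] [628  91  12 124 744] (633.5, 152.5, 61.74554443359375) [[0.51244019 0.64048398 0.112     ]
 [0.53344961 0.6445361  0.112     ]]
[267.73035714 186.41071429] [ 249  167   39   39 1120] (267.5599060058594, 186.0668182373047, 19.474647521972656) [[0.47893495 0.25960564 0.112     ]
 [0.47933413 0.2597012  0.112     ]]
1 [0.5641 0.0605] [-0.778  0.394  0.435]
2 [ 0.5516 -0.0083] [-1.011  0.394  0.435]
3 [ 0.539  -0.0772] [-1.244  0.395  0.435]
4 [0.633 0.048] [-0.777  0.627  0.435]
5 [ 0.6204 -0.0209] [-1.01   0.628  0.435]
6 [ 0.6079 -0.0897] [-1.243  0.628  0.435]
```

Emit:
{"method": "step_arm", "body": {
  "translation": [
    [-0.097,0.049,0.03],
    [-0.097,0.049,0.03],
    [-0.097,0.049,0.03],
    [-0.097,0.049,0.03],
    [-0.097,0.049,0.03],
    [-0.097,0.049,0.03],
    [-0.098,0.05,0.03],
    [-0.098,0.05,0.03]
  ],
  "yaw": [0,0,0,0,0,0,0,0]
}}

```text
clock: 1.92
tcp_pos: [0.5653, 0.0595, 0.1983]
eef_rot: [2.414, 2.01, 0.0]
ft_force: [0.6, -0.0, -0.4]
width: 0.007
```

Emit:
{"method": "step_arm", "body": {
  "translation": [
    [0,0,0.07],
    [0,0,0.07],
    [0,0,0.07],
    [0,0,0.07],
    [0,0,0.0],
    [0,0,0]
  ],
  "yaw": [0,0,0,0,0,0]
}}

```text
clock: 2.42
tcp_pos: [0.5643, 0.0609, 0.1139]
eef_rot: [-2.412, -2.01, 0.003]
ft_force: [-0.5, -0.7, 1.1]
width: 0.003
```

```bash
python3 - <<'E'
from h import *
c=read_camera("wrist");cv2.imwrite("pics/w1.png",c["img"][...,::-1])
s=state();print(s["tcp_pos"],s["ft_force"],s["width"]);p=s["tcp_pos"]
for i in range(1,7):
    w=well(i);print(i,tool(np.r_[w-p[:2],0.105-p[2]]).round(3),proj(c,np.r_[w,.095]).round(0))
E
```

```text
[0.56536443 0.06098294 0.11507771] [0.08668445 0.24975453 0.61489918] 0.005048015363604722
1 [-0.002 -0.004  0.034] [[317. 237.]]
2 [-0.236 -0.004  0.034] [[206. 237.]]
3 [-0.469 -0.003  0.034] [[ 96. 237.]]
4 [-0.002  0.229  0.034] [[317. 331.]]
5 [-0.235  0.23   0.034] [[216. 331.]]
6 [-0.469  0.23   0.034] [[115. 331.]]
```

View pics/w1.png

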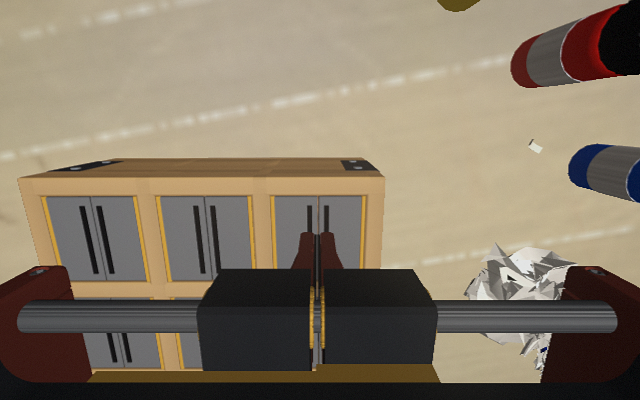

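The caddy model fits the view: well 2's flaps are at (206,239) against (206,237) predicted. Probing well 1 now.

Emit:
{"method": "step_arm", "body": {
  "translation": [
    [0,0,0.05],
    [0,0,0.05],
    [0,0,0.035],
    [0,0,0.03],
    [0,0,0],
    [0,0,0]
  ],
  "yaw": [0,0,0,0,0,0]
}}

```text
clock: 2.97
tcp_pos: [0.5651, 0.0608, 0.0653]
eef_rot: [-2.412, -2.013, 0.001]
ft_force: [0.7, -0.3, -0.1]
width: 0.006
```

Emit:
{"method": "step_arm", "body": {
  "translation": [
    [0,0,0.02],
    [0,0,0.02],
    [0,0,0],
    [0,0,0]
  ],
  "yaw": [0,0,0,0]
}}

```text
clock: 3.3
tcp_pos: [0.5649, 0.0607, 0.0529]
eef_rot: [-2.412, -2.012, 0.001]
ft_force: [-0.9, -0.3, -0.8]
width: 0.002
```

Well 1 is empty: 42 mm deep with no resistance. On to well 2.

Emit:
{"method": "step_arm", "body": {
  "translation": [
    [0,0,-0.07],
    [0,0,-0.07],
    [0,0,-0.07],
    [0,0,0],
    [-0.117,0,0],
    [-0.117,0,0],
    [0,0,0],
    [0,0,0]
  ],
  "yaw": [0,0,0,0,0,0,0,0]
}}

```text
clock: 3.97
tcp_pos: [0.5521, -0.0096, 0.1158]
eef_rot: [-2.415, -2.009, 0.001]
ft_force: [0.1, 0.7, 0.9]
width: 0.004
```

Emit:
{"method": "step_arm", "body": {
  "translation": [
    [0,0,0.05],
    [0,0,0.05],
    [0,0,0.035],
    [0,0,0.03],
    [0,0,0],
    [0,0,0]
  ],
  "yaw": [0,0,0,0,0,0]
}}

```text
clock: 4.47
tcp_pos: [0.5527, -0.0076, 0.0665]
eef_rot: [-2.411, -2.013, 0.001]
ft_force: [-1.9, 0.5, 8.9]
width: 0.01
```

Well 2 holds a jar: 8.9 N at 28.5 mm. On to well 3.

Emit:
{"method": "step_arm", "body": {
  "translation": [
    [0,0,-0.055],
    [0,0,-0.055],
    [0,0,-0.055],
    [0,0,0],
    [-0.117,0,0],
    [-0.117,0,0],
    [0,0,0],
    [0,0,0]
  ],
  "yaw": [0,0,0,0,0,0,0,0]
}}

```text
clock: 5.13
tcp_pos: [0.5395, -0.0782, 0.1153]
eef_rot: [-2.414, -2.009, 0.001]
ft_force: [-0.8, -0.0, 0.2]
width: 0.011
```

Emit:
{"method": "step_arm", "body": {
  "translation": [
    [0,0,0.05],
    [0,0,0.05],
    [0,0,0.035],
    [0,0,0.03],
    [0,0,0],
    [0,0,0]
  ],
  "yaw": [0,0,0,0,0,0]
}}

```text
clock: 5.63
tcp_pos: [0.54, -0.0764, 0.0663]
eef_rot: [-2.411, -2.013, 0.001]
ft_force: [-2.3, 1.4, 9.6]
width: 0.005
```

Well 3 holds a jar. On to well 6.

Emit:
{"method": "step_arm", "body": {
  "translation": [
    [0,0,-0.055],
    [0,0,-0.055],
    [0,0,-0.055],
    [0,0,0],
    [0,0.117,0],
    [0,0.117,0],
    [0,0,0],
    [0,0,0]
  ],
  "yaw": [0,0,0,0,0,0,0,0]
}}

```text
clock: 6.3
tcp_pos: [0.61, -0.0896, 0.1149]
eef_rot: [-2.411, -2.013, 0.0]
ft_force: [-0.1, 0.5, -0.8]
width: 0.008
```

Emit:
{"method": "step_arm", "body": {
  "translation": [
    [0,0,0.05],
    [0,0,0.05],
    [0,0,0.035],
    [0,0,0.03],
    [0,0,0],
    [0,0,0]
  ],
  "yaw": [0,0,0,0,0,0]
}}

```text
clock: 6.8
tcp_pos: [0.6076, -0.0893, 0.0662]
eef_rot: [-2.41, -2.011, 0.002]
ft_force: [-3.5, 2.0, 9.4]
width: 0.005
```

Well 6 holds a jar. On to well 5.

Emit:
{"method": "step_arm", "body": {
  "translation": [
    [0,0,-0.055],
    [0,0,-0.055],
    [0,0,-0.055],
    [0,0,0],
    [0.117,0,0],
    [0.117,0,0],
    [0,0,0],
    [0,0,0]
  ],
  "yaw": [0,0,0,0,0,0,0,0]
}}

```text
clock: 7.47
tcp_pos: [0.6208, -0.0194, 0.1149]
eef_rot: [-2.408, -2.016, 0.002]
ft_force: [0.3, -0.5, -0.2]
width: 0.006
```

Emit:
{"method": "step_arm", "body": {
  "translation": [
    [0,0,0.05],
    [0,0,0.05],
    [0,0,0.035],
    [0,0,0.03],
    [0,0,0],
    [0,0,0]
  ],
  "yaw": [0,0,0,0,0,0]
}}

```text
clock: 7.97
tcp_pos: [0.6209, -0.0214, 0.0659]
eef_rot: [-2.412, -2.011, 0.002]
ft_force: [-0.0, 0.0, 0.6]
width: 0.009
```

Emit:
{"method": "step_arm", "body": {
  "translation": [
    [0,0,0.02],
    [0,0,0.02],
    [0,0,0],
    [0,0,0]
  ],
  "yaw": [0,0,0,0]
}}

```text
clock: 8.3
tcp_pos: [0.6214, -0.0209, 0.0544]
eef_rot: [-2.412, -2.013, 0.001]
ft_force: [-1.5, -0.3, -0.3]
width: 0.006
```

```bash
python3 - <<'E'
from h import *
s=state();p=s["tcp_pos"];print(p,s["ft_force"],s["clock"])
print(tool(np.r_[np.array([.57,.300,.25])-p]),tool(np.r_[np.array([.479,.2597,.25])-p]))
E
```

```text
[ 0.62140906 -0.02092899  0.05444029] [-1.46574439 -0.30046768 -0.32910384] 8.3
[ 1.02174389 -0.36045441 -0.65176674] [ 0.83527606 -0.63483787 -0.65160568]
```

Wells 1 and 5 are empty; 2, 3 and 6 hold jars, so 4 must too. Next I'll fetch the blue bottle, looking first from beyond it.

Emit:
{"method": "step_arm", "body": {
  "translation": [
    [0,0,-0.1],
    [0,0,-0.12],
    [0,0,-0.13],
    [0,0,-0.13],
    [0.132,-0.016,-0.02],
    [0.132,-0.016,-0.02],
    [0.132,-0.016,-0.02],
    [0.132,-0.016,-0.02]
  ],
  "yaw": [0,0,0,0,0,0,0,0]
}}

```text
clock: 8.97
tcp_pos: [0.6312, 0.1398, 0.224]
eef_rot: [2.412, 2.011, 0.002]
ft_force: [0.4, 0.3, -0.1]
width: 0.007
```

Emit:
{"method": "step_arm", "body": {
  "translation": [
    [0.132,-0.016,-0.02],
    [0.132,-0.016,-0.02],
    [0.132,-0.016,-0.02],
    [0.132,-0.016,-0.02],
    [0,0,0],
    [0,0,0]
  ],
  "yaw": [0,0,0,0,0,0],
  "fingers": 0.28
}}

```text
clock: 9.47
tcp_pos: [0.6403, 0.2999, 0.2471]
eef_rot: [2.408, 2.017, 0.001]
ft_force: [-0.0, -0.7, -0.6]
width: 0.422
```

```bash
cat > caps.py <<'E'
from h import *
c=read_camera("wrist");cv2.imwrite("pics/w2.png",c["img"][...,::-1])
s=state();p=s["tcp_pos"];print(p,s["ft_force"],s["clock"],s["width"])
im=c["img"].astype(int)
d=(im.max(2)<60).astype(np.uint8);d[265:]=0
n,l,st,ce=cv2.connectedComponentsWithStats(d)
for i in range(1,n):
    if st[i,4]>300:
        k=cv2.findContours((l==i).astype(np.uint8),0,2)[0][0];(x,y),r=cv2.minEnclosingCircle(k)
        w=ray(c,[(x,y)],.112)[0];print((x,y,r),st[i],w,tool(w-p+[0,0,-.034]).round(3))
E
python3 caps.py
```

```text
[0.64019931 0.29811297 0.24662127] [ 0.78645115 -0.046688   -0.33516556] 9.5167 0.4630821231969573
(239.5, 29.0, 28.41224479675293) [ 216    2   48   56 1982] [0.48422128 0.25923982 0.112     ] [-0.219 -0.489  0.562]
(312.4510803222656, 127.53532409667969, 20.9432373046875) [ 292  107   41   42 1279] [0.57699007 0.30674235 0.112     ] [-0.009 -0.212  0.562]
(132.5, 127.0, 16.225080490112305) [119 118  28  21 488] [0.54704914 0.14041687 0.112     ] [-0.572 -0.212  0.562]
(150.5, 235.0, 16.37843894958496) [139 221  22  29 341] [0.65412494 0.12257534 0.112     ] [-0.567  0.149  0.562]
```

View pics/w2.png

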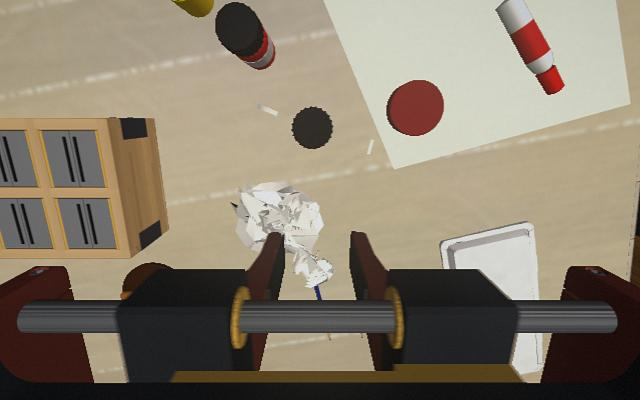

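The blue cap is a clean circle at (312,128), which puts it at (0.577, 0.307). Moving in to grasp.

Emit:
{"method": "step_arm", "body": {
  "translation": [
    [-0.003,-0.071,0.05],
    [-0.003,-0.071,0.05],
    [-0.003,-0.07,0.05],
    [0,0,0.09],
    [0,0,0.09],
    [0,0,0.09],
    [0,0,0.08],
    [0,0,0.062]
  ],
  "yaw": [0,0,0,0,0,0,0,0]
}}

```text
clock: 10.18
tcp_pos: [0.5767, 0.3038, 0.076]
eef_rot: [-2.414, -2.01, 0.004]
ft_force: [-0.0, -0.0, 0.6]
width: 0.72
```

Emit:
{"method": "step_arm", "body": {
  "translation": [
    [0,0,0],
    [0,0,0],
    [0,0,0],
    [0,0,0],
    [0,0,0],
    [0,0,0]
  ],
  "yaw": [0,0,0,0,0,0],
  "fingers": 1.0,
  "grip_force": 20
}}

```text
clock: 10.68
tcp_pos: [0.5786, 0.3065, 0.0798]
eef_rot: [2.411, 2.012, 0.004]
ft_force: [0.6, -2.2, 6.5]
width: 0.441
```

Emit:
{"method": "step_arm", "body": {
  "translation": [
    [0,0,-0.05],
    [0,0,-0.1],
    [0,0,-0.1],
    [0,0,-0.1],
    [0,0,-0.1],
    [0,0,-0.05],
    [0,0,0],
    [0,0,0]
  ],
  "yaw": [0,0,0,0,0,0,0,0]
}}

```text
clock: 11.35
tcp_pos: [0.5777, 0.3066, 0.2289]
eef_rot: [2.412, 2.013, 0.003]
ft_force: [-0.4, -0.2, -0.4]
width: 0.443
```

```bash
cat > look.py <<'E'
from h import *
import sys
s=state();p=s["tcp_pos"];print(p,R.from_rotvec(s["eef_rot"]).as_matrix()[0].round(3),s["ft_force"],s["clock"],s["width"])
for i in (1,5): print(i,tool(np.r_[well(i)-p[:2],0]).round(4))
c=read_camera("scene");cv2.imwrite(sys.argv[1],cv2.resize(c["img"][150:290,180:400],None,fx=3,fy=3)[...,::-1])
E
python3 look.py pics/s1.png
```

```text
[0.57768139 0.30656561 0.22888074] [0.179 0.984 0.002] [-0.36919994 -0.20285693 -0.37577445] 11.35 0.4425768091271059
1 [-0.815   0.1022 -0.0009]
5 [-1.0483e+00  3.3550e-01 -8.0000e-04]
```

View pics/s1.png

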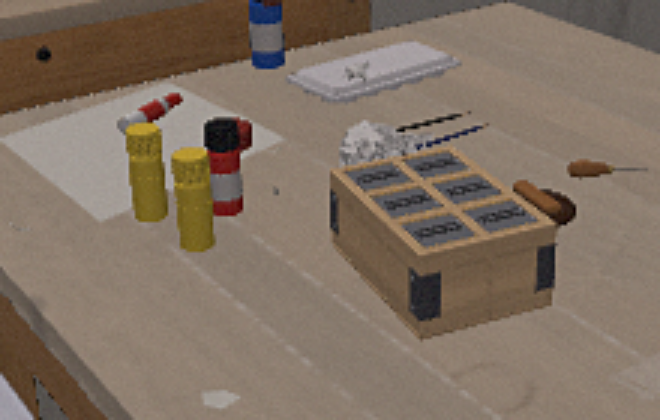

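Blue is held by the cap (39 mm), upright and off the table. Carrying it to well 5.

Emit:
{"method": "step_arm", "body": {
  "translation": [
    [-0.08,0.026,0],
    [-0.11,0.035,0],
    [-0.11,0.035,0],
    [-0.11,0.035,0],
    [-0.11,0.035,0],
    [-0.11,0.035,0],
    [-0.11,0.035,0],
    [-0.11,0.035,0]
  ],
  "yaw": [0,0,0,0,0,0,0,0]
}}

```text
clock: 12.07
tcp_pos: [0.6105, 0.0392, 0.2257]
eef_rot: [-2.41, -2.011, 0.005]
ft_force: [0.8, -0.4, -1.2]
width: 0.44
```

Emit:
{"method": "step_arm", "body": {
  "translation": [
    [-0.11,0.035,0],
    [-0.068,0.02,0],
    [-0.02,0.009,0],
    [0,0,0],
    [0,0,0],
    [0,0,0]
  ],
  "yaw": [0,0,0,0,0,0]
}}

```text
clock: 12.57
tcp_pos: [0.6196, -0.0196, 0.2272]
eef_rot: [-2.41, -2.013, 0.001]
ft_force: [0.3, 0.1, -1.0]
width: 0.437
```

```bash
python3 look.py pics/s2.png
```

```text
[ 0.61958168 -0.01964949  0.22716948] [ 0.178  0.984 -0.002] [ 0.3193819   0.14708099 -0.98751647] 12.5667 0.43738421086958024
1 [ 0.2301 -0.2296  0.0004]
5 [-0.0035  0.0035 -0.    ]
```

Emit:
{"method": "step_arm", "body": {
  "translation": [
    [-0.003,0.003,0.04],
    [0,0,0.05],
    [0,0,0.05],
    [0,0,0.03],
    [0,0,0.03],
    [0,0,0.03],
    [0,0,0.03],
    [0,0,0.03]
  ],
  "yaw": [0,0,0,0,0,0,0,0]
}}

```text
clock: 13.28
tcp_pos: [0.621, -0.0219, 0.1404]
eef_rot: [2.412, 2.013, 0.0]
ft_force: [-0.4, -0.2, -0.5]
width: 0.442
```

Emit:
{"method": "step_arm", "body": {
  "translation": [
    [0,0,0.03],
    [0,0,0.03],
    [0,0,0.03],
    [0,0,0],
    [0,0,0]
  ],
  "yaw": [0,0,0,0,0]
}}

```text
clock: 13.7
tcp_pos: [0.6203, -0.022, 0.1133]
eef_rot: [-2.411, -2.012, 0.002]
ft_force: [-0.8, 0.5, -1.0]
width: 0.44
```

Emit:
{"method": "step_arm", "body": {
  "translation": [
    [0,0,0.015],
    [0,0,0.012],
    [0,0,0.008],
    [0,0,0],
    [0,0,0]
  ],
  "yaw": [0,0,0,0,0]
}}

```text
clock: 14.12
tcp_pos: [0.621, -0.022, 0.1037]
eef_rot: [2.412, 2.013, 0.0]
ft_force: [0.7, 0.3, 0.2]
width: 0.44
```

Emit:
{"method": "step_arm", "body": {
  "translation": [
    [0,0,0.006],
    [0,0,0],
    [0,0,0]
  ],
  "yaw": [0,0,0]
}}

```text
clock: 14.37
tcp_pos: [0.6211, -0.022, 0.1021]
eef_rot: [2.412, 2.012, 0.001]
ft_force: [-0.0, -0.1, 0.7]
width: 0.437
```

Emit:
{"method": "step_arm", "body": {
  "translation": [
    [0,0,0],
    [0,0,0],
    [0,0,0],
    [0,0,0]
  ],
  "yaw": [0,0,0,0],
  "fingers": 0.3
}}

```text
clock: 14.7
tcp_pos: [0.6207, -0.022, 0.1017]
eef_rot: [-2.412, -2.013, 0.0]
ft_force: [-0.5, 0.2, 0.1]
width: 0.686
```

Emit:
{"method": "step_arm", "body": {
  "translation": [
    [0,0,-0.04],
    [0,0,-0.08],
    [0,0,-0.12],
    [0,0,-0.12],
    [0,0,-0.12],
    [0,0,0],
    [0,0,0]
  ],
  "yaw": [0,0,0,0,0,0,0]
}}

```text
clock: 15.28
tcp_pos: [0.6223, -0.0221, 0.2492]
eef_rot: [2.409, 2.01, 0.007]
ft_force: [-0.2, -0.5, -0.5]
width: 0.701
```

```bash
python3 look.py pics/s3.png; python3 - <<'E'
from h import *
s=state();p=s["tcp_pos"]
for q in([.479,.2597,.25],[.545,.26,.25]):print(tool(np.array(q)-p).round(3))
E
```

```text
[ 0.62228274 -0.02208829  0.24922536] [0.179 0.984 0.006] [-0.15795429 -0.48941186 -0.46912697] 15.2833 0.7010097358527199
1 [ 0.2362 -0.2401 -0.0012]
5 [ 0.0029 -0.0068 -0.    ]
[ 0.839 -0.634 -0.011]
[ 0.88  -0.417 -0.011]
```

View pics/s3.png

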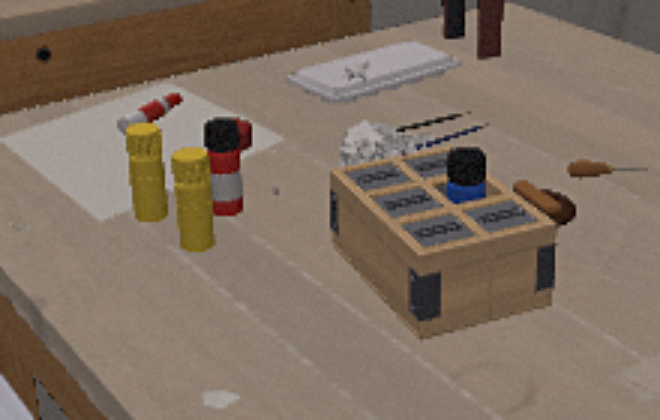

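Blue stands upright in well 5 with cap and blue shoulder showing, and the others are undisturbed. Next I'll take the red close-up.

Emit:
{"method": "step_arm", "body": {
  "translation": [
    [0.11,-0.052,0],
    [0.11,-0.052,0],
    [0.11,-0.052,0],
    [0.11,-0.052,0],
    [0.11,-0.052,0],
    [0.11,-0.052,0],
    [0.11,-0.052,0],
    [0.11,-0.052,0]
  ],
  "yaw": [0,0,0,0,0,0,0,0]
}}

```text
clock: 16.0
tcp_pos: [0.5434, 0.2611, 0.2438]
eef_rot: [-2.412, -2.012, 0.006]
ft_force: [0.7, -0.5, 0.2]
width: 0.701
```

Emit:
{"method": "step_arm", "body": {
  "translation": [
    [0,0,0],
    [0,0,0],
    [0,0,0]
  ],
  "yaw": [0,0,0]
}}

```text
clock: 16.25
tcp_pos: [0.5446, 0.2594, 0.2443]
eef_rot: [-2.411, -2.013, 0.004]
ft_force: [-0.3, -0.1, 1.0]
width: 0.7
```

```bash
python3 caps.py
```

```text
[0.54499134 0.25894591 0.2446744 ] [-0.67349371 -0.16851003 -0.70884457] 16.3 0.7021922174722909
(303.2674560546875, 129.8023223876953, 21.235624313354492) [ 283  109   41   43 1322] [0.48126269 0.2574325  0.112     ] [-0.042 -0.207  0.556]
(183.0, 200.0, 18.027854919433594) [165 190  36  28 456] [0.52681918 0.12703261 0.112     ] [-0.443  0.02   0.556]
(254.0, 250.05172729492188, 16.599933624267578) [245 235  19  30 318] [0.59179501 0.18404934 0.112     ] [-0.217  0.199  0.556]
(380.5, 250.08621215820312, 16.847755432128906) [371 235  20  30 361] [0.61502863 0.3134685  0.112     ] [0.222 0.198 0.555]
```

Emit:
{"method": "step_arm", "body": {
  "translation": [
    [-0.014,-0.069,0.05],
    [-0.014,-0.069,0.05],
    [-0.014,-0.069,0.05],
    [0,0,0.09],
    [0,0,0.09],
    [0,0,0.09],
    [0,0,0.08],
    [0,0,0.052]
  ],
  "yaw": [0,0,0,0,0,0,0,0]
}}

```text
clock: 16.97
tcp_pos: [0.4813, 0.2565, 0.0778]
eef_rot: [-2.414, -2.01, 0.005]
ft_force: [-0.4, -1.0, 0.3]
width: 0.702
```

Emit:
{"method": "step_arm", "body": {
  "translation": [
    [0,0,0],
    [0,0,0],
    [0,0,0],
    [0,0,0],
    [0,0,0],
    [0,0,0]
  ],
  "yaw": [0,0,0,0,0,0],
  "fingers": 1.0,
  "grip_force": 20
}}

```text
clock: 17.47
tcp_pos: [0.4827, 0.2589, 0.0814]
eef_rot: [2.412, 2.012, 0.003]
ft_force: [-0.6, -1.5, 4.4]
width: 0.44
```

Emit:
{"method": "step_arm", "body": {
  "translation": [
    [0,0,-0.05],
    [0,0,-0.1],
    [0,0,-0.1],
    [0,0,-0.1],
    [0,0,-0.1],
    [0,0,-0.05],
    [0,0,0],
    [0,0,0]
  ],
  "yaw": [0,0,0,0,0,0,0,0]
}}

```text
clock: 18.13
tcp_pos: [0.4821, 0.259, 0.2308]
eef_rot: [2.412, 2.013, 0.003]
ft_force: [0.6, -0.1, -3.0]
width: 0.438
```

```bash
python3 look.py pics/s4.png
```

```text
[0.48209089 0.25896414 0.23079702] [0.179 0.984 0.002] [ 0.61071701 -0.07152596 -3.02086245] 18.1333 0.4384041014346177
1 [-6.018e-01  3.873e-01 -1.000e-04]
5 [-0.8352  0.6206 -0.    ]
```

Red is held. Carrying it to well 1.

Emit:
{"method": "step_arm", "body": {
  "translation": [
    [-0.07,0.045,0],
    [-0.1,0.065,0],
    [-0.1,0.065,0],
    [-0.1,0.065,0],
    [-0.1,0.065,0],
    [-0.08,0.05,0],
    [-0.04,0.026,0],
    [-0.012,0.006,0]
  ],
  "yaw": [0,0,0,0,0,0,0,0]
}}

```text
clock: 18.85
tcp_pos: [0.5636, 0.0583, 0.2283]
eef_rot: [-2.414, -2.008, 0.004]
ft_force: [0.5, 0.7, -2.9]
width: 0.441
```

Emit:
{"method": "step_arm", "body": {
  "translation": [
    [0,0,0],
    [0,0,0],
    [0,0,0]
  ],
  "yaw": [0,0,0]
}}

```text
clock: 19.1
tcp_pos: [0.5631, 0.0616, 0.2297]
eef_rot: [-2.41, -2.014, 0.001]
ft_force: [0.3, 0.4, -2.2]
width: 0.439
```

```bash
python3 look.py pics/s5.png
```

```text
[0.56312194 0.06162829 0.22971348] [ 0.178  0.984 -0.001] [ 0.30795551  0.44314557 -2.19866146] 19.1 0.438645095581345
1 [-0.003   0.0038 -0.    ]
5 [-0.2366  0.2369 -0.0003]
```

View pics/s5.png

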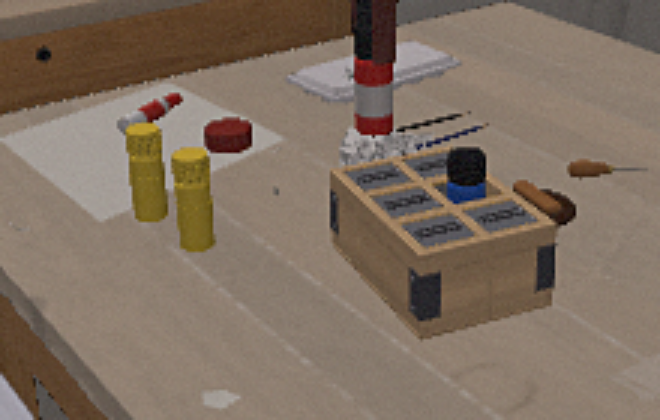

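The red bottle hangs vertical above the front-left well, about px (375,60–135), 1.5 mm off centre. Lowering.

Emit:
{"method": "step_arm", "body": {
  "translation": [
    [-0.003,0.003,0.04],
    [0,0,0.05],
    [0,0,0.05],
    [0,0,0.03],
    [0,0,0.03],
    [0,0,0.03],
    [0,0,0.03],
    [0,0,0.03]
  ],
  "yaw": [0,0,0,0,0,0,0,0]
}}

```text
clock: 19.82
tcp_pos: [0.5647, 0.0594, 0.1425]
eef_rot: [2.412, 2.013, 0.0]
ft_force: [-0.3, 0.1, -2.0]
width: 0.44
```

Emit:
{"method": "step_arm", "body": {
  "translation": [
    [0,0,0.03],
    [0,0,0.03],
    [0,0,0.03],
    [0,0,0],
    [0,0,0]
  ],
  "yaw": [0,0,0,0,0]
}}

```text
clock: 20.23
tcp_pos: [0.5641, 0.0592, 0.1154]
eef_rot: [-2.412, -2.012, 0.002]
ft_force: [0.4, 1.1, -1.2]
width: 0.445
```

Emit:
{"method": "step_arm", "body": {
  "translation": [
    [0,0,0.015],
    [0,0,0.012],
    [0,0,0.01],
    [0,0,0],
    [0,0,0]
  ],
  "yaw": [0,0,0,0,0]
}}

```text
clock: 20.65
tcp_pos: [0.5648, 0.0593, 0.1052]
eef_rot: [2.412, 2.013, 0.001]
ft_force: [0.7, 0.1, -0.7]
width: 0.44
```

Emit:
{"method": "step_arm", "body": {
  "translation": [
    [0,0,0.008],
    [0,0,0],
    [0,0,0]
  ],
  "yaw": [0,0,0]
}}

```text
clock: 20.9
tcp_pos: [0.5649, 0.0593, 0.103]
eef_rot: [2.412, 2.012, 0.001]
ft_force: [0.2, -0.1, 1.2]
width: 0.437
```

Emit:
{"method": "step_arm", "body": {
  "translation": [
    [0,0,0],
    [0,0,0],
    [0,0,0],
    [0,0,0]
  ],
  "yaw": [0,0,0,0],
  "fingers": 0.3
}}

```text
clock: 21.23
tcp_pos: [0.5645, 0.0593, 0.1026]
eef_rot: [-2.412, -2.013, 0.0]
ft_force: [0.6, 0.5, 0.5]
width: 0.683
```

Emit:
{"method": "step_arm", "body": {
  "translation": [
    [0,0,-0.04],
    [0,0,-0.08],
    [0,0,-0.12],
    [0,0,-0.12],
    [0,0,-0.12],
    [0,0,0],
    [0,0,0],
    [0,0,0]
  ],
  "yaw": [0,0,0,0,0,0,0,0]
}}

```text
clock: 21.9
tcp_pos: [0.5641, 0.0593, 0.2468]
eef_rot: [2.412, 2.013, 0.0]
ft_force: [0.2, 0.4, 0.2]
width: 0.705
```

```bash
python3 look.py pics/s6.png
```

```text
[0.56412968 0.05926261 0.24680142] [0.179 0.984 0.   ] [0.21700494 0.38041225 0.20650958] 21.9 0.7048921531584483
1 [ 0.0042 -0.0009 -0.    ]
5 [-0.2292  0.2325  0.    ]
```

View pics/s6.png

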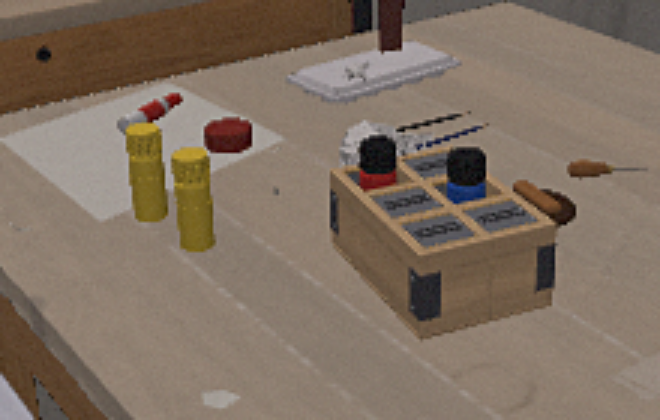

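Both bottles stand upright at the same height, red at (378,160) and blue at (467,175). The gripper is clear and the bystanders are in place.

```bash
python3 -c "
from bench import *
print(sign_off())"
```

```text
the job is handed in; nothing more can be done
None
```

Both bottles are in the caddy: blue in well 5 (back middle), red in well 1 (front left). I handed the job in at about 22 s of the 72 s allowed; sign-off reports no verdict.

- **Finding the empty wells:** Wells 1 and 5 gave way to 40–42 mm with no measurable resistance. Wells 2, 3 and 6 met 9–10 N at about 29 mm, so they hold jars. I did not press well 4; its jar follows from the count of four.
- **Placing:** I held each bottle by the cap and lowered it slowly until the wrist force showed it on the cork. I released each with its underside estimated at 22–25 mm above the caddy's underside. The highest force I read at the caddy was about 10 N. Forces were only read at the end of each move.
- **Last checks:** In the final picture both bottles stand upright and equally high. The gripper was about 0.25 m up, clear of everything, and the tin and printing pad looked unmoved. The roller was outside the final picture, but the arm never went near it.
- **Disagreement:** The lifted blue bottle read only 0.4–1.2 N of weight, close to the sensor's noise and lighter than stated. The pictures showed it lifted and, after release, standing in its well.

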